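Sort the desk things off the turntable

TASK

Clear the muddle off the turntable into the places where each kind belongs: both rubber stamps standing upright on the floor of the wooden tray, both tape rolls lying flat side by side on the bottom of the ceramic dish, and the stapler standing on its base on the floor of the aluminium pencil box. Leave the jar and the mug where they stand, undisturbed.

Things in the scene. Friction and masses are not known exactly. Their poses are not given: they have to be found in the camera images.
- stamp_long: rubber stamp with an oblong wooden block 56 x 24 mm (own x by y), 16 mm thick, rubber face down; a round dark wooden handle 24 mm in diameter rises from the block's centre, straight-sided from 34 to 60 mm up, 64 mm high in all. About 60 g. Origin: centre of the underside; x along the block's long side, z up. At the start it is on the turntable.
- stamp_square: rubber stamp with a square wooden block 32 x 32 mm, 16 mm thick; otherwise like the long one: the same round 24 mm handle, straight-sided from 34 to 60 mm up, 64 mm high in all. About 60 g. Origin: centre of the underside; z up. At the start it is on the turntable.
- roll_thick: thick roll of brown paper tape lying flat: outside diameter 50 mm, hole 26 mm, 25 mm high. About 40 g. Origin: centre of the underside; z along its axis, up at the start. At the start it is on the turntable.
- roll_thin: thin roll of brown paper tape lying flat: outside diameter 50 mm, hole 26 mm, 18 mm high. About 30 g. Origin: centre of the underside; z along its axis, up at the start. At the start it is on the turntable.
- stapler: small plastic stapler, one rigid piece, standing on its base: 96 mm long (own x), base 28 mm wide (own y), grey upper arm 26 mm wide from 20 to 40 mm up, 40 mm high in all. About 120 g. Origin: centre of the underside; z up. At the start it is on the turntable.
- stamp_tray: low wooden tray, where the stamps belong: outside 158 x 88 mm (x by y), 18 mm high, walls 4 mm, inside floor 4 mm above the desk, inside 150 x 80 mm. Fixed to the desk left of the turntable. Origin: centre of the underside, on the desk (z = 0); x along its long side.
- dish: round shallow blue ceramic dish, where the tape rolls belong: 148 mm across, 16 mm high, inside floor 4 mm above the desk and 130 mm across, nearly upright wall. Fixed to the desk left of the turntable. Origin: centre of the underside, on the desk.
- pencil_box: open aluminium pencil box, where the stapler belongs: outside 190 x 66 mm (x by y), 24 mm high, walls 3 mm, inside floor 3 mm above the desk, inside 184 x 60 mm. Fixed to the desk left of the turntable. Origin: centre of the underside, on the desk; x along its long side.
- jar: bystander: closed glass jar with a steel lid, 60 mm in diameter, 68 mm high, loose in the middle of the turntable, with the five things to be sorted standing around it, each about 105 mm from its axis. The turntable is a round slab of green painted wood, 320 mm across, that does not turn; its top is 22 mm above the desk. Origin: centre of the underside.
- mug: bystander: white ceramic mug, 80 mm across plus a handle at its own +y, 90 mm high, loose on the desk beyond the work. (A typewriter, 140 mm high, 220 mm with its sheet of paper, is fixed farther left on the desk, more than 0.5 m left of the robot's centre line.) Origin: centre of the underside.

How it is judged:
By the outcome, as a careful person would: the job done as asked, in the order asked, and still so for the second after the job is handed in, with the robot touching nothing.
It also fails if it takes over 125 s, if anything falls off the work surface, if the arm or the gripper's body presses on something with over 40 N, if the wrist force passes 120 N, or if a joint passes its speed limit or range.

ROBOT

A 6-joint arm with a two-finger parallel gripper is mounted at the origin on the work surface. World frame = base frame: x ahead of the robot, y to its left, z up, the work surface at z = 0. Lengths are in m, angles in rad, forces in N, time in s.
With the tool pointing down it reaches from about 0.275 to 0.85 m from the base axis. Payload 19 kg.
Tool frame: the origin (TCP) lies on the centre line of the jaws, within the pads' length; the fingertips stand 17 mm ahead of it and the grasp point (between the pads) lies 2 mm behind it (manip.finger_overhang is the distance from the TCP to the fingertips, in m); z points along the fingers, y is the direction in which the jaws open and shut (so a half turn about z gives the same grasp; the last joint's range is limited). The gripper opens to 85 mm and grips with 20 to 120 N. Pads are 22 mm wide; open, the fingers measure 114 mm over their backs; the gripper's body (76 mm by 85 mm) begins 54 mm behind the grasp point. The pads swing forward as they close: fully open they stand 13 mm farther back than shut.
Start: joints at [-1.351, 0.15, 1.437, -0, 1.554, -0.134], TCP at [0.199, -0.539, 0.248] pointing down, gripper open.
Joint ranges: [-2.8, 2.8], [-0.68, 2.1], [0.12, 2.68], [-1.39, 4.53], [0.16, 2.79], [-2.81, 2.81]. Speed limits (rad/s): [1.89, 1.89, 2.22, 3.01, 3.01, 3.01].

INTERFACE

Orientations are given as a unit quaternion [x, y, z, w].
In Python, from rig import manip, eyes gives the robot as it stands.
- The arm moves only by the tool drive_tool, never from a script. Its argument "deltas" is a list of rows, each a list of 7 numbers: the turn, a rotation vector about the tool's x, y, z in degrees, then the shift along the tool's x, y, z in cm, then the opening, from 0 (shut) to 1 (fully open). A call has 1 to 10 rows; each row is the pose to reach, as a shift and turn from the pose commanded when the call began, along the tool's axes at that moment; what a row does not reach only later rows make up. A row lasts 1/8 s, in which the tool goes at most 62.5 mm and 10.7 degrees, less where a joint would pass 70% of its speed; a pose out of reach is approached as far as the arm can. A call with a gripper value outside its range is refused whole. The fingers move at their own pace and stop on an object; "force" is the grip in N (left out, the last holds). Time passes only in rows, so rows that repeat a pose let the fingers close. It gives the time, the measured TCP pose, the force and the opening at its end, in the units of the state.
- manip.get_state(): the state, without advancing time (a new reading comes with each control period).
- eyes.read_camera(name): name is "side" or "top" or "wrist"; returns the picture (384x512x3 uint8, blue, green, red); there is no depth.
- eyes.get_calibration(name): a dict with "vertical_fov" (degrees; the focal length in pixels is half the picture's height over the tangent of half this angle, whatever the lens; pixels are square), "cx", "cy" (the principal point, pixels), "position" and "orientation" of the camera in the world; the wrist camera has in their place "hand_eye" (4x4, takes a point from camera to tool coordinates, whose origin is the TCP and whose axes are the flange's). Camera axes: x right, y down, z forward; pixel columns grow to the right and rows downward; lengths in m; the calibration is good to about 2 mm. A picture is of the moment at which its call begins: read the wrist's pose just before it. get_calibration takes no time and is no camera call.
- manip.finish_job(): hands the job in, once; it reports no verdict.
The state is a dict: "t": time; "q": joint angles; "joint_vel": joint speeds; "effort": joint torques, N m; "eef_pos": TCP position; "ee_rot": TCP orientation; "force": force on the tool from outside, world axes, zero at the start; "moment": the same for the moment, N m; "finger_gap": finger opening in m.
Only numpy, scipy, OpenCV 4.12 (cv2) and the standard library are available. Lean on these libraries where they do the work, as an engineer would, in place of code of your own. Each camera call takes 0.05 s, during which the arm holds its last target.

## Working session

There is one attempt and no reset: what is moved stays moved. The work goes in short steps, Python scripts to look and compute and a tool call to move; the robot and the scene stay as the last step left them, time stands still between calls to the robot, and variables do not carry over. Pictures are saved under pics/ and viewed, and the job is handed in when it is done.

Besides the shell and the picture viewer there is one more tool, called after "Emit:" as name(argument=value, ...) on one line, values as JSON. drive_tool: Moves the arm, as the interface text tells. Its arguments: {"type":"object","properties":{"deltas":{"type":"array","items":{"type":"array","items":{"type":"number"}}},"force":{"type":"number"}},"required":["deltas"]}

```bash
ls; mkdir -p pics
cat > h.py <<'E'
import numpy as np, cv2
from scipy.spatial.transform import Rotation as R
from rig import manip, eyes
E
python3 - <<'E'
from h import *
s=manip.get_state();print(s)
for n in ["side","top","wrist"]:
    print(n,eyes.get_calibration(n))
    cv2.imwrite(f"pics/{n}0.png",eyes.read_camera(n))
print(manip.finger_overhang)
E
```

```text
pics
{'t': 0.0, 'q': array([-1.35101561e+00,  1.50957888e-01,  1.43800954e+00,  8.90590295e-06,
        1.55377965e+00, -1.34019310e-01]), 'joint_vel': array([ 0.00105867, -0.00164391, -0.00050088, -0.00084627,  0.00148515,
       -0.00117653]), 'effort': array([-1.36750655e-04, -7.13039017e+01, -5.70870960e+01, -1.60643172e-04,
        8.84104898e-03,  2.30857876e-05]), 'eef_pos': array([ 0.19914363, -0.53918415,  0.24770215]), 'ee_rot': array([ 9.84393804e-01,  1.75978707e-01, -2.02957109e-05, -5.76877153e-04]), 'force': array([-0.02670141,  0.59276612,  0.08439771]), 'moment': array([-0.01434934,  0.10064774,  0.04505389]), 'finger_gap': 0.08538204918988994}
side {'vertical_fov': 52.31439211401938, 'cx': 258.8130941550935, 'cy': 190.48150598708483, 'position': array([ 0.45966967, -0.72313497,  0.74528108]), 'orientation': array([ 0.91409925, -0.08738607,  0.03602478, -0.39432024])}
top {'vertical_fov': 49.43385074006484, 'cx': 258.2520661596599, 'cy': 196.65038231308202, 'position': array([0.52839906, 0.02557773, 1.19542849]), 'orientation': array([ 0.70885816, -0.70453764,  0.02626472, -0.02137718])}
wrist {'vertical_fov': 63.84436865158972, 'cx': 254.85292297578687, 'cy': 189.65728989483605, 'hand_eye': array([[ 4.48997195e-04, -9.58557326e-01, -2.84899371e-01,
         7.29934373e-02],
       [ 9.99999620e-01,  6.43429090e-04, -5.88862806e-04,
         3.76947145e-04],
       [ 7.47771300e-04, -2.84898998e-01,  9.58557250e-01,
        -1.25571382e-01],
       [ 0.00000000e+00,  0.00000000e+00,  0.00000000e+00,
         1.00000000e+00]])}
0.017
```

Run:
```python
import cv2
a=cv2.imread('pics/top0.png');cv2.imwrite('pics/top0b.png',cv2.resize(a,(800,600),interpolation=3))
```

```text
(no output)
```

View pics/top0b.png

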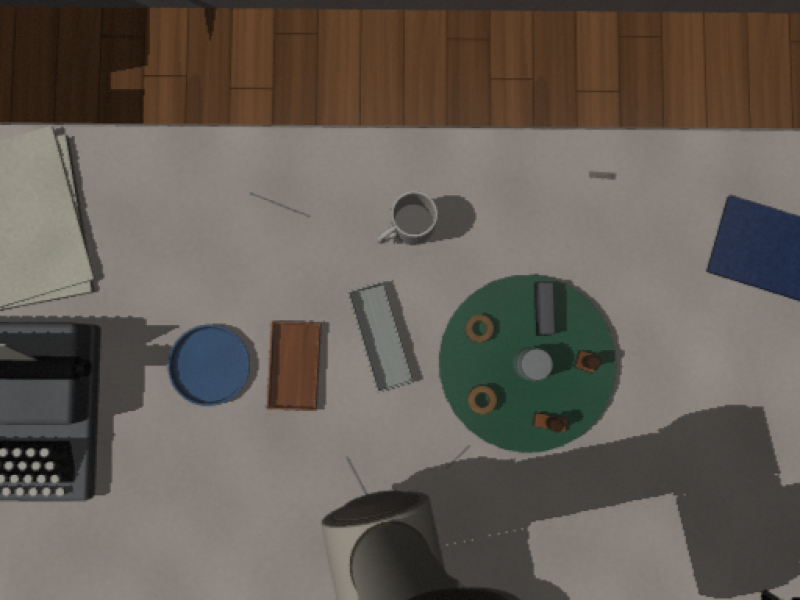

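View pics/side0.png

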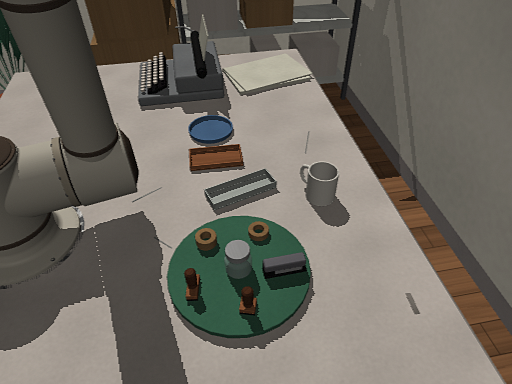

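View pics/wrist0.png

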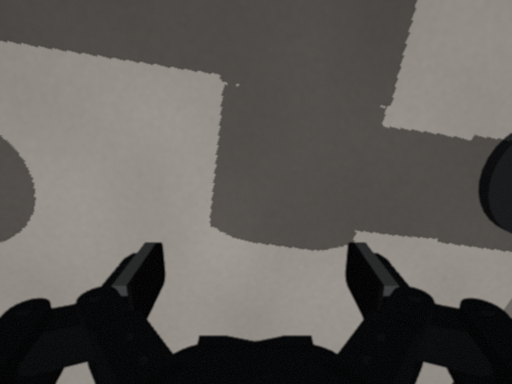

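Run:
```python
import cv2
a=cv2.imread('pics/top0.png');
c=a[165:295,275:405];cv2.imwrite('pics/c1.png',cv2.resize(c,(598,598),interpolation=2))
c=a[165:285,100:275];cv2.imwrite('pics/c2.png',cv2.resize(c,(787,540),interpolation=2))
```

```text
(no output)
```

View pics/c1.png

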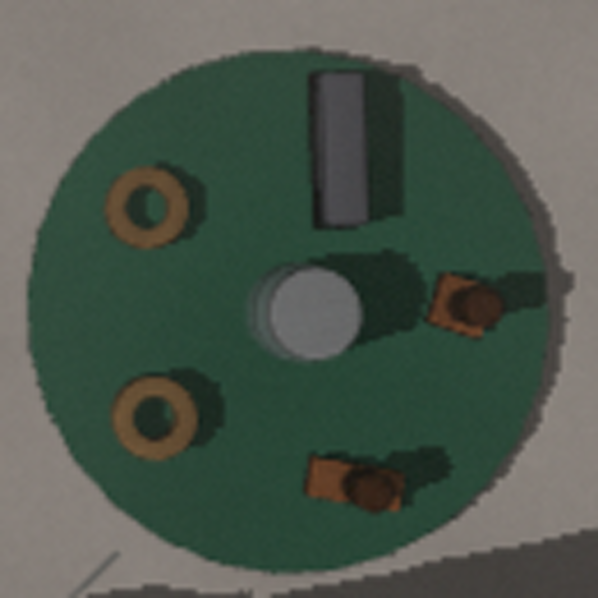

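View pics/c2.png

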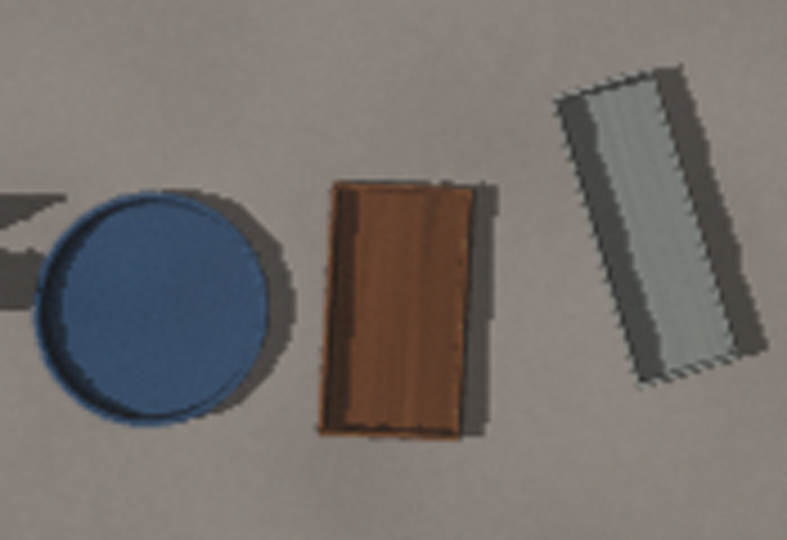

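```bash
cat >> h.py <<'E'
def ray(name,u,v,z,pose=None):
    c=eyes.get_calibration(name); f=192/np.tan(np.radians(c['vertical_fov']/2))
    d=np.array([(u-c['cx'])/f,(v-c['cy'])/f,1.])
    if name=='wrist':
        H=c['hand_eye'];Rt=R.from_quat(pose['ee_rot'])
        o=Rt.apply(H[:3,3])+pose['eef_pos'];d=Rt.apply(H[:3,:3]@d)
    else:
        o=c['position'];d=R.from_quat(c['orientation']).apply(d)
    return o+d*(z-o[2])/d[2]
def proj(name,P,pose=None):
    c=eyes.get_calibration(name); f=192/np.tan(np.radians(c['vertical_fov']/2))
    P=np.asarray(P,float)
    if name=='wrist':
        H=c['hand_eye'];Rt=R.from_quat(pose['ee_rot'])
        p=(Rt.inv().apply(P-pose['eef_pos'])-H[:3,3])@H[:3,:3]
    else: p=R.from_quat(c['orientation']).inv().apply(P-c['position'])
    return np.array([c['cx']+f*p[0]/p[2],c['cy']+f*p[1]/p[2]])
E
python3 - <<'E'
from h import *
def g(cr,u,v,z):
    s,ox,oy=(4.6,275,165) if cr==1 else (4.5,100,165)
    return ray('top',ox+(u+.5)/s-.5,oy+(v+.5)/s-.5,z)
for n,a in dict(turn=(1,290,310,.022),rollA=(1,147.5,206.5,.04),rollB=(1,155.5,418,.047),jar=(1,315,313,.09),stapler=(1,343.5,149,.062),sqh=(1,482,306,.086),longh=(1,372,490,.086),longblk=(1,356,482,.038),tray=(2,397.5,310,.018),dish=(2,152,309,.016),box=(2,649,227,.024)).items(): print(n,g(*a).round(4))
def ang(a,b,z=0.03,c=1): 
    d=g(c,*b,z)-g(c,*a,z);print(np.degrees(np.arctan2(d[1],d[0])).round(1),np.linalg.norm(d).round(4))
ang((324,227),(318,74),.062);ang((368,222),(364,72),.062)
ang((312,454),(404,470),.038);ang((305,494),(402,511),.038);ang((429,320),(445,273),.038);ang((429,320),(474,335),.038)
ang((320,434),(333,184),.018,2);ang((463,437),(474,186),.018,2);ang((642,383),(556,98),.024,2);ang((740,354),(657,72),.024,2)
E
```

```text
turn [ 0.5096 -0.2058  0.022 ]
rollA [ 0.5715 -0.1167  0.04  ]
rollB [ 0.4455 -0.1203  0.047 ]
jar [ 0.509  -0.2068  0.09  ]
stapler [ 0.6055 -0.2303  0.062 ]
sqh [ 0.5135 -0.3042  0.086 ]
longh [ 0.408  -0.2396  0.086 ]
longblk [ 0.4075 -0.2415  0.038 ]
tray [0.5029 0.2146 0.018 ]
dish [0.5026 0.3681 0.016 ]
box [0.5555 0.0579 0.024 ]
1.8 0.0909
1.0 0.0892
-99.5 0.0559
-99.6 0.0588
-19.5 0.03
-108.1 0.0284
-1.9 0.1556
-1.7 0.1562
17.4 0.1855
16.8 0.1834
```

```bash
cat >> h.py <<'E'
def rel(x,y,z,th,s=None):
    "shift (cm) and turn (deg about tool z) to reach world x,y,z, tool-x heading th deg, tool straight down"
    s=s or manip.get_state()
    Rt=R.from_quat(s['ee_rot']); t=np.radians(th)
    Rg=R.from_matrix(np.array([[np.cos(t),np.sin(t),0],[np.sin(t),-np.cos(t),0],[0,0,-1.]]).T.T)
    rv=np.degrees((Rt.inv()*Rg).as_rotvec()); sh=100*Rt.inv().apply(np.array([x,y,z])-s['eef_pos'])
    n=max(np.linalg.norm(sh)/6.25,np.linalg.norm(rv)/10.7)
    print('turn',rv.round(2),'shift',sh.round(2),'rows',n.round(1))
def st():
    s=manip.get_state();X=R.from_quat(s['ee_rot']).apply([1,0,0]);Z=R.from_quat(s['ee_rot']).apply([0,0,1])
    print('t',round(s['t'],2),s['eef_pos'].round(4),'th',np.degrees(np.arctan2(X[1],X[0])).round(2),'tilt',(Z[:2]*57.3).round(2),'F',s['force'].round(1),'gap',round(s['finger_gap'],4),'q',np.degrees(s['q']).round(0))
    return s
E
python3 - <<'E'
from h import *
s=st();rel(.408,-.2405,.19,-9.5)
E
```

```text
t 0.15 [ 0.1992 -0.5392  0.2478] th 20.27 tilt [-0.01  0.05] F [ 0.3  0.5 -0.3] gap 0.0853 q [-77.   9.  82.   0.  89.  -8.]
turn [-5.000e-02  1.000e-02  2.977e+01] shift [ 29.94 -20.78   5.81] rows 5.9
```

Emit:
drive_tool(deltas=[[0,0,29.8,29.95,-20.8,5.8,0.59],[0,0,29.8,29.95,-20.8,5.8,0.59],[0,0,29.8,29.95,-20.8,5.8,0.59],[0,0,29.8,29.95,-20.8,5.8,0.59],[0,0,29.8,29.95,-20.8,5.8,0.59],[0,0,29.8,29.95,-20.8,5.8,0.59],[0,0,29.8,29.95,-20.8,5.8,0.59],[0,0,29.8,29.95,-20.8,5.8,0.59],[0,0,29.8,29.95,-20.8,5.8,0.59]], force=30)

```text
t: 1.27
eef_pos: [0.4076, -0.2415, 0.1904]
ee_rot: [0.996, -0.084, -0.0, 0.0]
force: [0.9, 0.6, -0.2]
finger_gap: 0.0503
```

Run:
```python
from h import *
s=st();im=eyes.read_camera('wrist')
cv2.imwrite('pics/w1.png',im);cv2.imwrite('pics/w1b.png',cv2.resize(im,(800,600),interpolation=2))
for n,p in dict(rollA=(.5715,-.1167,.04),rollB=(.4455,-.1203,.047),jar=(.509,-.2068,.09),stap=(.6055,-.2303,.062),sqh=(.5135,-.3042,.086),lh=(.408,-.2396,.086)).items(): print(n,(proj('wrist',p,s)*800/512).round(0))
```

```text
t 1.27 [ 0.4076 -0.2415  0.1904] th -9.62 tilt [-0.   -0.01] F [ 0.9  0.6 -0.2] gap 0.0503 q [-40.  -2. 100.  -0.  82.  60.]
rollA [103.  14.]
rollB [177. 256.]
jar [281. 103.]
stap [ 297. -136.]
sqh [500.  52.]
lh [394. 305.]
```

View pics/w1b.png

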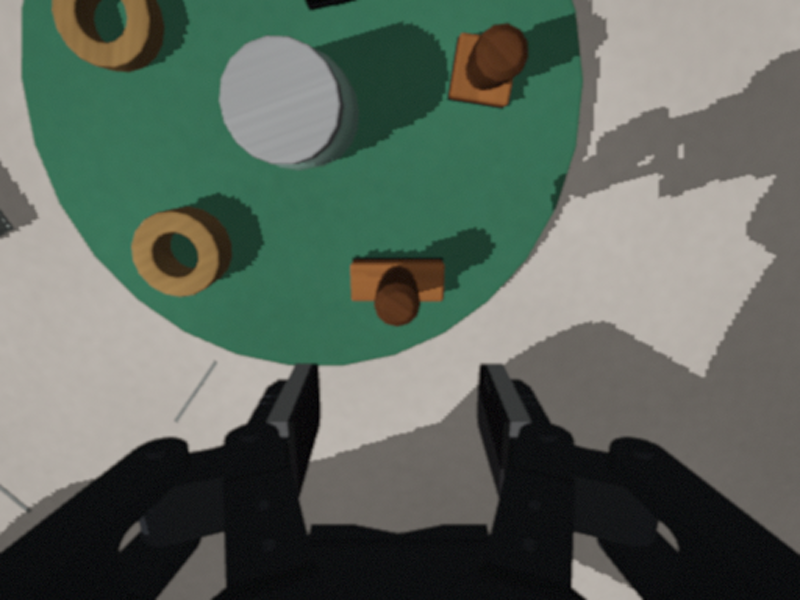

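Emit:
drive_tool(deltas=[[0,0,0,0,-0.1,6,0.59],[0,0,0,0,-0.1,11,0.59],[0,0,0,0,-0.1,12.3,0.59],[0,0,0,0,-0.1,12.3,0.59],[0,0,0,0,-0.1,12.3,0.25],[0,0,0,0,-0.1,12.3,0.1],[0,0,0,0,-0.1,12.3,0.1],[0,0,0,0,-0.1,12.3,0.1],[0,0,0,0,-0.1,12.3,0.1]], force=30)

```text
t: 2.45
eef_pos: [0.409, -0.2403, 0.069]
ee_rot: [0.997, -0.083, 0.001, 0.001]
force: [-0.6, -2.2, 8.7]
finger_gap: 0.023
```

Run:
```python
from h import *
s=st();im=eyes.read_camera('wrist')
cv2.imwrite('pics/w2b.png',cv2.resize(im,(800,600),interpolation=2))
rel(.467,.2155,.17,-1.8)
```

```text
t 2.45 [ 0.409  -0.2403  0.069 ] th -9.53 tilt [ 0.13 -0.12] F [-0.6 -2.2  8.7] gap 0.023 q [-40.   4. 109.  -0.  67.  60.]
turn [ 0.11 -0.14 -7.72] shift [ -1.8  -45.89 -10.18] rows 7.5
```

View pics/w2b.png

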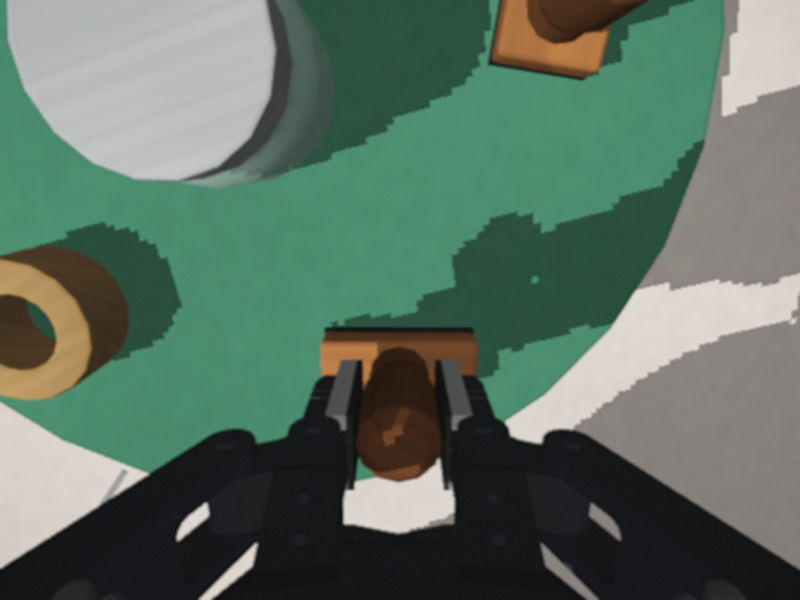

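Emit:
drive_tool(deltas=[[0,0,0,0,0,-6,0.1],[0,0,-7.7,-1.8,-45.9,-10.2,0.1],[0,0,-7.7,-1.8,-45.9,-10.2,0.1],[0,0,-7.7,-1.8,-45.9,-10.2,0.1],[0,0,-7.7,-1.8,-45.9,-10.2,0.1],[0,0,-7.7,-1.8,-45.9,-10.2,0.1],[0,0,-7.7,-1.8,-45.9,-10.2,0.1],[0,0,-7.7,-1.8,-45.9,-10.2,0.1],[0,0,-7.7,-1.8,-45.9,-10.2,0.1],[0,0,-7.7,-1.8,-45.9,-10.2,0.1]])

```text
t: 3.75
eef_pos: [0.4665, 0.2178, 0.1702]
ee_rot: [1.0, -0.015, 0.001, -0.0]
force: [0.6, -0.2, -1.2]
finger_gap: 0.0233
```

Emit:
drive_tool(deltas=[[0,0,0,0,0,0,0.1],[0,0,0,0,0,0,0.1]])

```text
t: 4.0
eef_pos: [0.4665, 0.2153, 0.1696]
ee_rot: [1.0, -0.017, 0.0, -0.0]
force: [0.8, -0.2, -0.8]
finger_gap: 0.0231
```

Run:
```python
from h import *
s=st();im=eyes.read_camera('wrist')
cv2.imwrite('pics/w3b.png',cv2.resize(im,(800,600),interpolation=2))
rel(.467,.2155,.052,-1.8)
```

```text
t 4.0 [0.4665 0.2153 0.1696] th -1.89 tilt [0.02 0.01] F [ 0.8 -0.2 -0.8] gap 0.0231 q [ 16.   4.  97.   0.  79. 108.]
turn [-0.01 -0.02 -0.1 ] shift [ 4.000e-02 -1.000e-02  1.176e+01] rows 1.9
```

View pics/w3b.png

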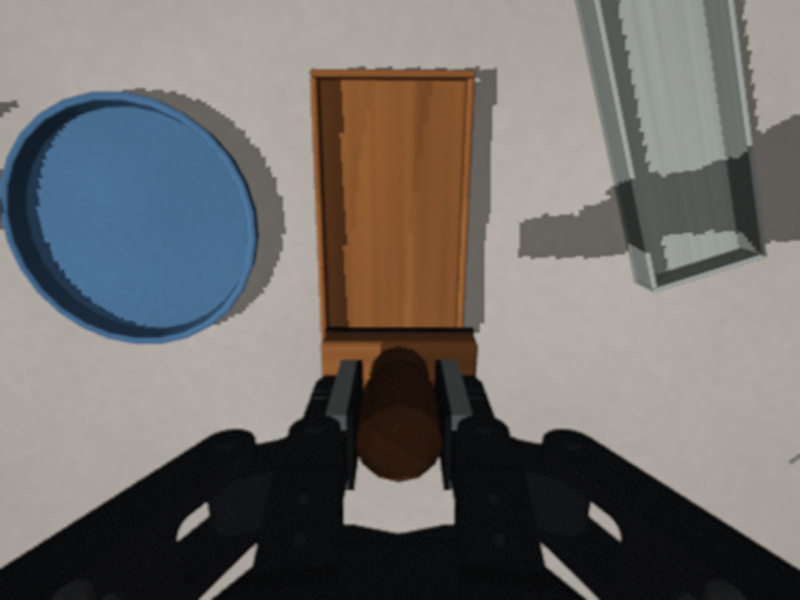

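Emit:
drive_tool(deltas=[[0,0,0,0,0,5,0.1],[0,0,0,0,0,10,0.1],[0,0,0,0,0,11.2,0.1],[0,0,0,0,0,11.7,0.1],[0,0,0,0,0,11.9,0.1],[0,0,0,0,0,11.9,0.1]])

```text
t: 4.8
eef_pos: [0.467, 0.2163, 0.0515]
ee_rot: [1.0, -0.016, 0.001, -0.0]
force: [-0.1, 0.6, -0.4]
finger_gap: 0.0235
```

Run:
```python
from h import *
s=st()
cv2.imwrite('pics/s3.png',cv2.resize(eyes.read_camera('side')[130:190,150:260],(770,420),interpolation=2))
```

```text
t 4.8 [0.467  0.2163 0.0515] th -1.83 tilt [0.09 0.03] F [-0.1  0.6 -0.4] gap 0.0235 q [ 16.  10. 105.   0.  65. 108.]
```

View pics/s3.png

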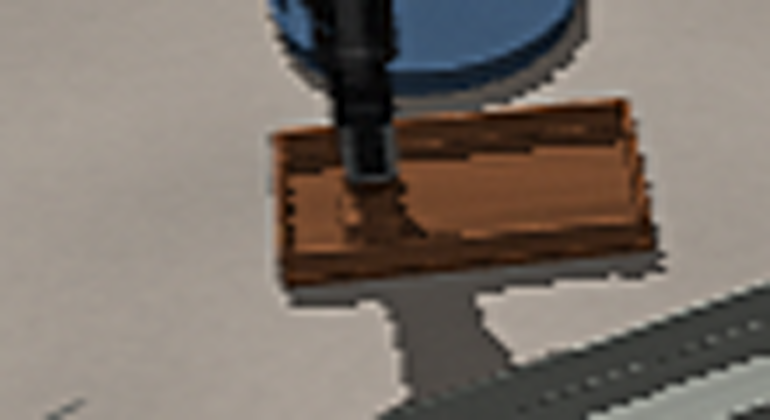

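Emit:
drive_tool(deltas=[[0,0,0,0,0,0.05,0.1],[0,0,0,0,0,0.1,0.1],[0,0,0,0,0,0.1,0.1]])

```text
t: 5.22
eef_pos: [0.4672, 0.2163, 0.051]
ee_rot: [1.0, -0.016, 0.001, -0.0]
force: [-5.4, -3.4, 17.7]
finger_gap: 0.0229
```

Emit:
drive_tool(deltas=[[0,0,0,0,0,0,0.5],[0,0,0,0,0,0,0.5],[0,0,0,0,0,0,0.5],[0,0,0,0,0,-4,0.5],[0,0,0,0,0,-9,0.5],[0,0,0,0,0,-13,0.5],[0,0,0,0,0,-13,0.5]])

```text
t: 6.1
eef_pos: [0.4676, 0.2165, 0.1823]
ee_rot: [1.0, -0.016, 0.002, -0.001]
force: [-0.0, -0.6, -0.5]
finger_gap: 0.0428
```

Run:
```python
from h import *
th=np.radians(-9.6);q=R.from_matrix([[np.cos(th),np.sin(th),0],[np.sin(th),-np.cos(th),0],[0,0,-1]]).as_quat()
p1=dict(eef_pos=np.array([.4076,-.2415,.1904]),ee_rot=q);p2=dict(eef_pos=np.array([.409,-.2403,.069]),ee_rot=q)
w=lambda u,v,z,p:ray('wrist',u/1.5625,v/1.5625,z,p)
print('h',w(499,54,.086,p1),'lh',w(397,304,.086,p1),'rA',w(101,23,.04,p1),'rB',w(176,253,.047,p1),'jar',w(281,100,.09,p1))
def an(a,b): d=b-a;print(np.degrees(np.arctan2(d[1],d[0])),np.linalg.norm(d))
an(w(450,99,.038,p1),w(505,106,.038,p1));an(w(450,99,.038,p1),w(458,35,.038,p1));an(w(490,63,.038,p2),w(582,78,.038,p2))
s=st();rel(.5135,-.3042,.19,71)
im=eyes.read_camera('wrist')
cv2.imwrite('pics/w4b.png',cv2.resize(im,(800,600),interpolation=2))
```

```text
h [ 0.5129788  -0.30360442  0.086     ] lh [ 0.40836069 -0.2410558   0.086     ] rA [ 0.56788984 -0.11428622  0.04      ] rB [ 0.44703665 -0.12020856  0.047     ] jar [ 0.51009    -0.20692447  0.09      ]
-106.30585546996612 0.029943567378545553
-15.496921336056962 0.03102197950829602
-107.9735239049484 0.02800806142989841
t 6.1 [0.4676 0.2165 0.1823] th -1.82 tilt [0.27 0.09] F [-0.  -0.6 -0.5] gap 0.0428 q [ 16.   3.  96.   0.  80. 108.]
turn [  0.09  -0.29 -72.82] shift [ 6.25 51.9  -0.83] rows 8.4
```

View pics/w4b.png

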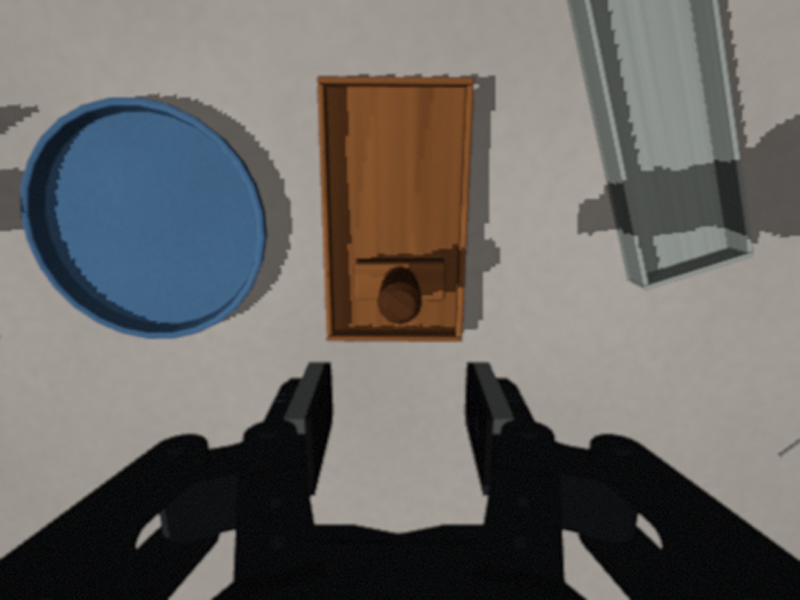

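Emit:
drive_tool(deltas=[[0.1,-0.3,-74.3,6.2,51.9,2,0.6],[0.1,-0.3,-74.3,6.2,51.9,2,0.6],[0.1,-0.3,-74.3,6.2,51.9,2,0.6],[0.1,-0.3,-74.3,6.2,51.9,2,0.6],[0.1,-0.3,-74.3,6.2,51.9,2,0.6],[0.1,-0.3,-74.3,6.2,51.9,2,0.6],[0.1,-0.3,-74.3,6.2,51.9,2,0.6],[0.1,-0.3,-74.3,6.2,51.9,2,0.6],[0.1,-0.3,-74.3,6.2,51.9,2,0.6],[0.1,-0.3,-74.3,6.2,51.9,2,0.6]])

```text
t: 7.4
eef_pos: [0.511, -0.3072, 0.157]
ee_rot: [0.807, 0.59, -0.003, -0.002]
force: [0.5, 1.2, -0.8]
finger_gap: 0.0511
```

Emit:
drive_tool(deltas=[[0,0,0,0,0,0,0.6],[0,0,0,0,0,0,0.6]])

```text
t: 7.65
eef_pos: [0.5116, -0.3038, 0.1582]
ee_rot: [0.807, 0.591, -0.003, -0.002]
force: [0.1, 0.7, 1.0]
finger_gap: 0.0509
```

Run:
```python
from h import *
s=st();rel(.5132,-.304,.067,72.5)
im=eyes.read_camera('wrist')
cv2.imwrite('pics/w5b.png',cv2.resize(im,(800,600),interpolation=2))
print(proj('wrist',(.5132,-.304,.086),s)*1.5625)
```

```text
t 7.65 [ 0.5116 -0.3038  0.1582] th 72.47 tilt [-0.36 -0.01] F [0.1 0.7 1. ] gap 0.0509 q [-38.  14.  87.  -0.  80. -20.]
turn [-0.34  0.11 -0.03] shift [0.05 0.22 9.12] rows 1.5
[401.68216596 325.87576281]
```

View pics/w5b.png

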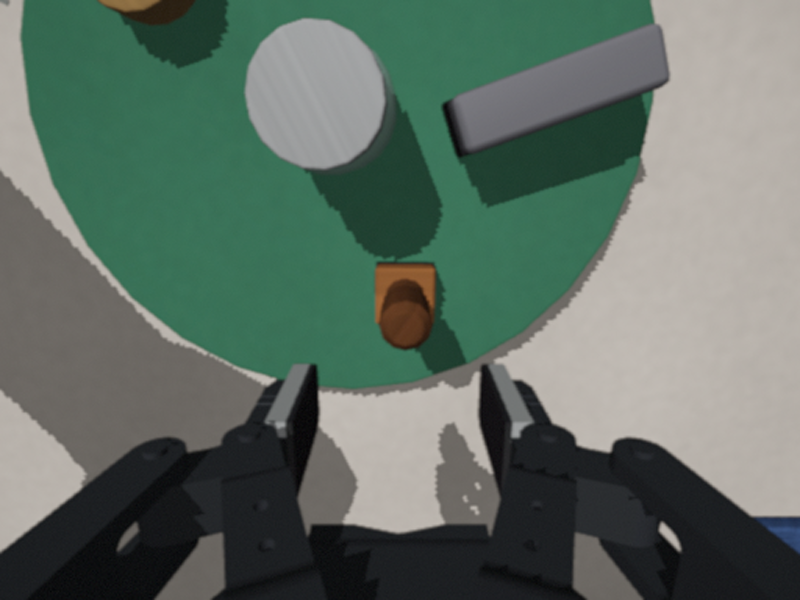

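Emit:
drive_tool(deltas=[[-0.3,0.1,0,0,0.35,5,0.6],[-0.3,0.1,0,0,0.35,8.5,0.6],[-0.3,0.1,0,0,0.35,9.1,0.6],[-0.3,0.1,0,0,0.35,9.1,0.6],[-0.3,0.1,0,0,0.35,9.1,0.25],[-0.3,0.1,0,0,0.35,9.1,0.1],[-0.3,0.1,0,0,0.35,9.1,0.1],[-0.3,0.1,0,0,0.35,9.1,0.1],[-0.3,0.1,0,0,0.35,9.1,0.1]])

```text
t: 8.82
eef_pos: [0.5153, -0.3061, 0.0697]
ee_rot: [0.807, 0.591, 0.0, 0.002]
force: [0.4, 1.1, 8.7]
finger_gap: 0.0229
```

Run:
```python
from h import *
s=st();im=eyes.read_camera('wrist')
cv2.imwrite('pics/w6b.png',cv2.resize(im,(800,600),interpolation=2))
rel(.541,.2145,.17,-1.8)
```

```text
t 8.82 [ 0.5153 -0.3061  0.0697] th 72.47 tilt [ 0.14 -0.14] F [0.4 1.1 8.7] gap 0.0229 q [-38.  18.  92.  -0.  70. -21.]
turn [ 2.100e-01 -3.000e-02  7.427e+01] shift [ 50.4  -13.2  -10.16] rows 8.5
```

View pics/w6b.png

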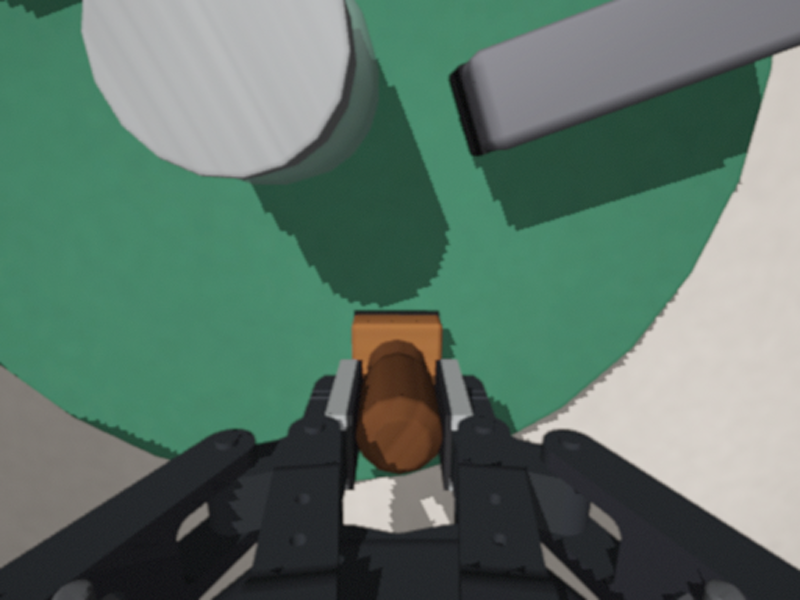

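Emit:
drive_tool(deltas=[[0,0,0,0,0,-6,0.1],[0,0,0,0,0,-11,0.1],[0.2,0,74.3,50.4,-13.2,-11,0.1],[0.2,0,74.3,50.4,-13.2,-11,0.1],[0.2,0,74.3,50.4,-13.2,-11,0.1],[0.2,0,74.3,50.4,-13.2,-11,0.1],[0.2,0,74.3,50.4,-13.2,-11,0.1],[0.2,0,74.3,50.4,-13.2,-11,0.1],[0.2,0,74.3,50.4,-13.2,-11,0.1],[0.2,0,74.3,50.4,-13.2,-11,0.1]])

```text
t: 10.12
eef_pos: [0.5379, 0.1474, 0.1785]
ee_rot: [1.0, -0.019, -0.0, -0.001]
force: [1.3, -0.5, 0.2]
finger_gap: 0.0234
```

Run:
```python
from h import *
s=st();rel(.541,.2145,.17,-1.8)
```

```text
t 10.12 [0.5379 0.1474 0.1785] th -2.15 tilt [-0.    0.08] F [ 1.3 -0.5  0.2] gap 0.0234 q [ 7.  8. 91.  0. 81. 99.]
turn [-0.08  0.01 -0.35] shift [ 0.06 -6.72  0.86] rows 1.1
```

Emit:
drive_tool(deltas=[[0,0,0,0.1,-5,2,0.1],[0,0,0,0.1,-5,5,0.1],[0,0,0,0.1,-5,5,0.1],[0,0,0,0.1,-5,5,0.1]])

```text
t: 10.62
eef_pos: [0.541, 0.1955, 0.1292]
ee_rot: [1.0, -0.016, -0.0, -0.001]
force: [-0.5, -1.0, 0.0]
finger_gap: 0.0229
```

Run:
```python
from h import *
s=st();rel(.541,.2145,.0525,-1.8)
```

```text
t 10.62 [0.541  0.1955 0.1292] th -1.87 tilt [0.   0.09] F [-0.5 -1.   0. ] gap 0.0229 q [ 12.  13.  92.   0.  76. 104.]
turn [-0.09  0.   -0.07] shift [-0.06 -1.89  7.67] rows 1.3
```

Emit:
drive_tool(deltas=[[0,0,0,0,-1.9,2,0.1],[0,0,0,0,-1.9,6,0.1],[0,0,0,0,-1.9,7.3,0.1],[0,0,0,0,-1.9,7.6,0.1],[0,0,0,0,-1.9,7.7,0.1],[0,0,0,0,-1.9,7.75,0.1],[0,0,0,0,-1.9,7.8,0.1]])

```text
t: 11.5
eef_pos: [0.5418, 0.2152, 0.0515]
ee_rot: [1.0, -0.016, 0.001, -0.001]
force: [-2.8, 2.0, 14.0]
finger_gap: 0.0231
```

Emit:
drive_tool(deltas=[[0,0,0,0,0,0,0.5],[0,0,0,0,0,0,0.5],[0,0,0,0,0,0,0.5],[0,0,0,0,0,-4,0.5],[0,0,0,0,0,-9,0.5],[0,0,0,0,0,-13,0.6],[0,0,0,0,0,-13,0.85]])

```text
t: 12.38
eef_pos: [0.5423, 0.2151, 0.1831]
ee_rot: [1.0, -0.016, 0.002, -0.001]
force: [0.5, 1.1, -1.2]
finger_gap: 0.0679
```

Run:
```python
from h import *
s=st();rel(.4465,-.1203,.15,0)
im=eyes.read_camera('wrist')
cv2.imwrite('pics/w7b.png',cv2.resize(im,(800,600),interpolation=2))
```

```text
t 12.38 [0.5423 0.2151 0.1831] th -1.83 tilt [0.22 0.15] F [ 0.5  1.1 -1.2] gap 0.0679 q [ 14.  11.  87.   0.  82. 106.]
turn [-0.15 -0.22 -1.83] shift [-8.51 33.83  3.19] rows 5.6
```

View pics/w7b.png

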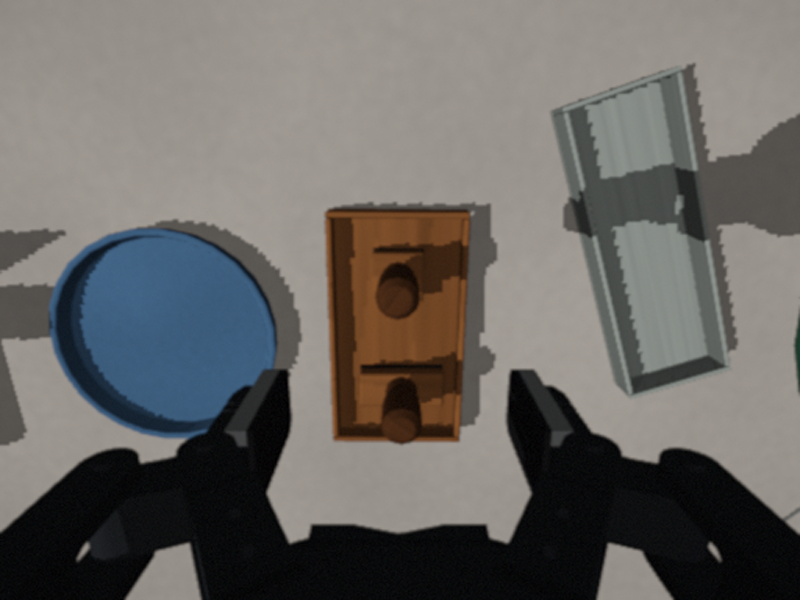

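Emit:
drive_tool(deltas=[[-0.1,-0.2,-1.8,-8.5,33.8,3.2,0.85],[-0.1,-0.2,-1.8,-8.5,33.8,3.2,0.85],[-0.1,-0.2,-1.8,-8.5,33.8,3.2,0.85],[-0.1,-0.2,-1.8,-8.5,33.8,3.2,0.85],[-0.1,-0.2,-1.8,-8.5,33.8,3.2,0.85],[-0.1,-0.2,-1.8,-8.5,33.8,3.2,0.85],[-0.1,-0.2,-1.8,-8.5,33.8,3.2,0.85],[-0.1,-0.2,-1.8,-8.5,33.8,3.2,0.85]])

```text
t: 13.42
eef_pos: [0.4451, -0.1199, 0.1468]
ee_rot: [1.0, -0.0, -0.003, -0.0]
force: [0.2, 0.2, -0.7]
finger_gap: 0.0727
```

Run:
```python
from h import *
th=np.radians(-1.83);q=R.from_matrix([[np.cos(th),np.sin(th),0],[np.sin(th),-np.cos(th),0],[0,0,-1]]).as_quat()
p=dict(eef_pos=np.array([.5423,.2151,.1831]),ee_rot=q)
c=np.array([ray('wrist',u/1.5625,v/1.5625,.024,p) for u,v in [(552,110),(685,67),(730,365),(629,394)]]);print(c.round(4),c.mean(0))
d=c[0]-c[3];print(np.degrees(np.arctan2(d[1],d[0])));d=c[1]-c[2];print(np.degrees(np.arctan2(d[1],d[0])))
c=np.array([ray('wrist',u/1.5625,v/1.5625,.016,p) for u,v in [(49,330),(277,330),(160,437),(160,228)]]);print(c.round(4))
s=st();rel(.4465,-.1203,.04,0)
im=eyes.read_camera('wrist')
cv2.imwrite('pics/w8b.png',cv2.resize(im,(800,600),interpolation=2))
print(proj('wrist',(.4465,-.1203,.047),s)*1.5625)
```

```text
[[0.6355 0.1271 0.024 ]
 [0.655  0.0566 0.024 ]
 [0.478  0.0034 0.024 ]
 [0.4592 0.0662 0.024 ]] [0.55690627 0.06333693 0.024     ]
19.040495825256254
16.71215811123404
[[0.5126 0.4424 0.016 ]
 [0.508  0.2947 0.016 ]
 [0.4316 0.3842 0.016 ]
 [0.5762 0.3591 0.016 ]]
t 13.43 [ 0.4451 -0.1199  0.1468] th -0.05 tilt [-0.34  0.02] F [ 0.2  0.2 -0.7] gap 0.0727 q [-25.  -2. 105.  -0.  77.  65.]
turn [-0.02  0.34 -0.05] shift [ 0.2   0.04 10.68] rows 1.7
[398.97023293 304.35533953]
```

View pics/w8b.png

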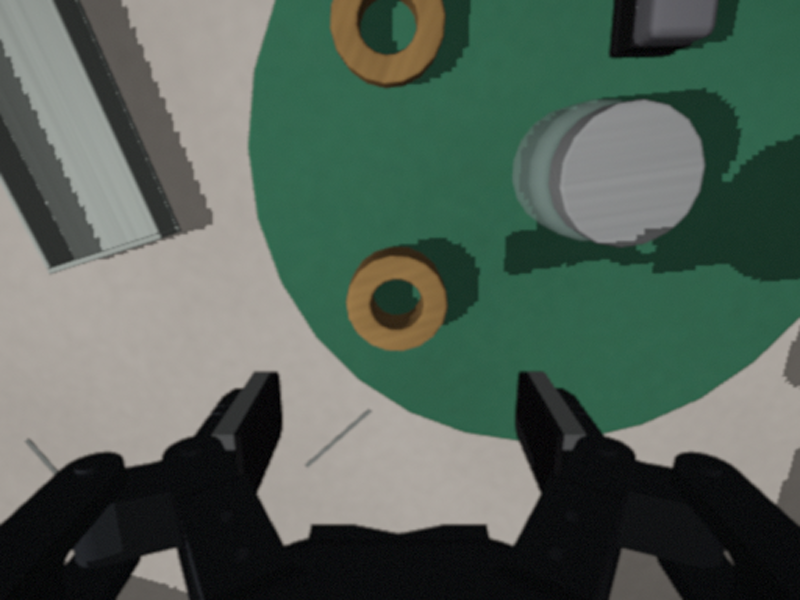

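Emit:
drive_tool(deltas=[[0,0.3,0,0.2,0,6,0.85],[0,0.3,0,0.2,0,10,0.85],[0,0.3,0,0.2,0,10.6,0.85],[0,0.3,0,0.2,0,10.6,0.85],[0,0.3,0,0.2,0,10.6,0.6],[0,0.3,0,0.2,0,10.6,0.45],[0,0.3,0,0.2,0,10.6,0.4],[0,0.3,0,0.2,0,10.6,0.4],[0,0.3,0,0.2,0,10.6,0.4]], force=25)

```text
t: 14.6
eef_pos: [0.4478, -0.1205, 0.0432]
ee_rot: [1.0, -0.0, 0.001, 0.001]
force: [-1.5, 2.4, 9.9]
finger_gap: 0.0497
```

Run:
```python
from h import *
s=st();rel(.474,.367,.15,0)
im=eyes.read_camera('wrist')
cv2.imwrite('pics/w9b.png',cv2.resize(im,(800,600),interpolation=2))
```

```text
t 14.6 [ 0.4478 -0.1205  0.0432] th -0.03 tilt [ 0.17 -0.07] F [-1.5  2.4  9.9] gap 0.0497 q [-25.   5. 112.   0.  63.  65.]
turn [ 0.07 -0.17 -0.03] shift [  2.63 -48.74 -10.72] rows 8.0
```

View pics/w9b.png

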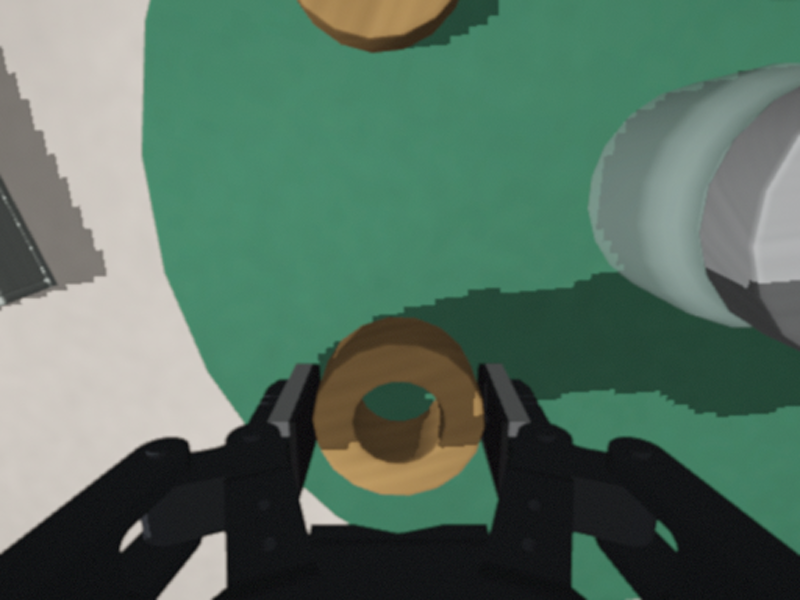

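Emit:
drive_tool(deltas=[[0,0,0,0,0,-5,0.4],[0,0,0,0,0,-10.7,0.4],[0,-0.2,0,2.6,-48.7,-10.7,0.4],[0,-0.2,0,2.6,-48.7,-10.7,0.4],[0,-0.2,0,2.6,-48.7,-10.7,0.4],[0,-0.2,0,2.6,-48.7,-10.7,0.4],[0,-0.2,0,2.6,-48.7,-10.7,0.4],[0,-0.2,0,2.6,-48.7,-10.7,0.4],[0,-0.2,0,2.6,-48.7,-10.7,0.4],[0,-0.2,0,2.6,-48.7,-10.7,0.4]])

```text
t: 15.9
eef_pos: [0.4729, 0.3693, 0.1496]
ee_rot: [1.0, 0.0, -0.001, -0.0]
force: [0.3, -0.4, 0.1]
finger_gap: 0.0499
```

Emit:
drive_tool(deltas=[[0,0,0,0,0,0,0.4],[0,0,0,0,0,0,0.4]])

```text
t: 16.15
eef_pos: [0.473, 0.3665, 0.1489]
ee_rot: [1.0, -0.0, -0.001, 0.0]
force: [0.7, -0.2, -0.7]
finger_gap: 0.0498
```

Run:
```python
from h import *
s=st();rel(.4735,.368,.026,0)
im=eyes.read_camera('wrist')
cv2.imwrite('pics/w10b.png',cv2.resize(im,(800,600),interpolation=2))
print([ (proj('wrist',(.503+.074*np.cos(a),.368+.074*np.sin(a),.016),s)*1.5625).round() for a in (0,1.57,3.14,-1.57)])
```

```text
t 16.15 [0.473  0.3665 0.1489] th -0.0 tilt [-0.15 -0.02] F [ 0.7 -0.2 -0.7] gap 0.0498 q [ 30.  14.  87.   0.  79. 120.]
turn [ 0.02  0.15 -0.  ] shift [ 0.08 -0.16 12.29] rows 2.0
[array([395.,  87.]), array([258., 236.]), array([395., 362.]), array([532., 236.])]
```

View pics/w10b.png

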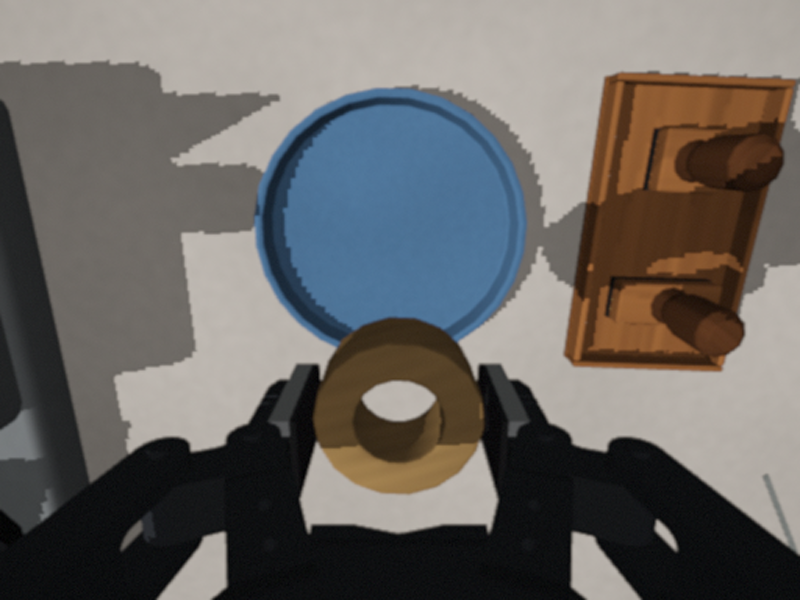

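Emit:
drive_tool(deltas=[[0,0.1,0,0.1,-0.3,6,0.4],[0,0.1,0,0.1,-0.3,11,0.4],[0,0.1,0,0.1,-0.3,12,0.4],[0,0.1,0,0.1,-0.3,12.2,0.4],[0,0.1,0,0.1,-0.3,12.35,0.4],[0,0.1,0,0.1,-0.3,12.45,0.4],[0,0.1,0,0.1,-0.3,12.45,0.4]])

```text
t: 17.08
eef_pos: [0.4743, 0.37, 0.0253]
ee_rot: [1.0, -0.0, 0.0, -0.0]
force: [-0.2, 0.0, 6.4]
finger_gap: 0.0497
```

Run:
```python
from h import *
s=st()
```

```text
t 17.07 [0.4743 0.37   0.0253] th -0.02 tilt [0.04 0.04] F [-0.2  0.   6.4] gap 0.0497 q [ 31.  21.  94.   0.  65. 121.]
```

Contact with the dish floor as expected. Release, rise, look.

Emit:
drive_tool(deltas=[[0,0,0,0,0,0,0.68],[0,0,0,0,0,0,0.68],[0,0,0,0,0,0,0.68],[0,0,0,0,0,-4,0.68],[0,0,0,0,0,-9,0.68],[0,0,0,0,0,-13,0.85],[0,0,0,0,0,-13,0.85]])

```text
t: 17.95
eef_pos: [0.4749, 0.3704, 0.1572]
ee_rot: [1.0, -0.0, 0.002, -0.001]
force: [0.4, -0.5, -1.6]
finger_gap: 0.0726
```

Run:
```python
from h import *
th=np.radians(-0.05);q=R.from_matrix([[np.cos(th),np.sin(th),0],[np.sin(th),-np.cos(th),0],[0,0,-1]]).as_quat()
p=dict(eef_pos=np.array([.4451,-.1199,.1468]),ee_rot=q)
for z in(.04,.047): # rollA in w8: center u388, bottom edge 85, left 330 right 445
    print(z,[ray('wrist',u/1.5625,v/1.5625,z,p).round(4) for u,v in [(388,28),(330,28),(445,28),(388,83)]])
s=st();rel(.569,-.1155,.15,0)
im=eyes.read_camera('wrist')
cv2.imwrite('pics/w11b.png',cv2.resize(im,(800,600),interpolation=2))
```

```text
0.04 [array([ 0.57  , -0.1156,  0.04  ]), array([ 0.57  , -0.0905,  0.04  ]), array([ 0.57  , -0.1402,  0.04  ]), array([ 0.5481, -0.1155,  0.04  ])]
0.047 [array([ 0.5684, -0.1157,  0.047 ]), array([ 0.5684, -0.0914,  0.047 ]), array([ 0.5684, -0.1396,  0.047 ]), array([ 0.5472, -0.1156,  0.047 ])]
t 17.95 [0.4749 0.3704 0.1572] th -0.02 tilt [0.19 0.14] F [ 0.4 -0.5 -1.6] gap 0.0726 q [ 31.  14.  86.   0.  79. 121.]
turn [-0.14 -0.19 -0.02] shift [ 9.43 48.59  0.64] rows 7.9
```

View pics/w11b.png

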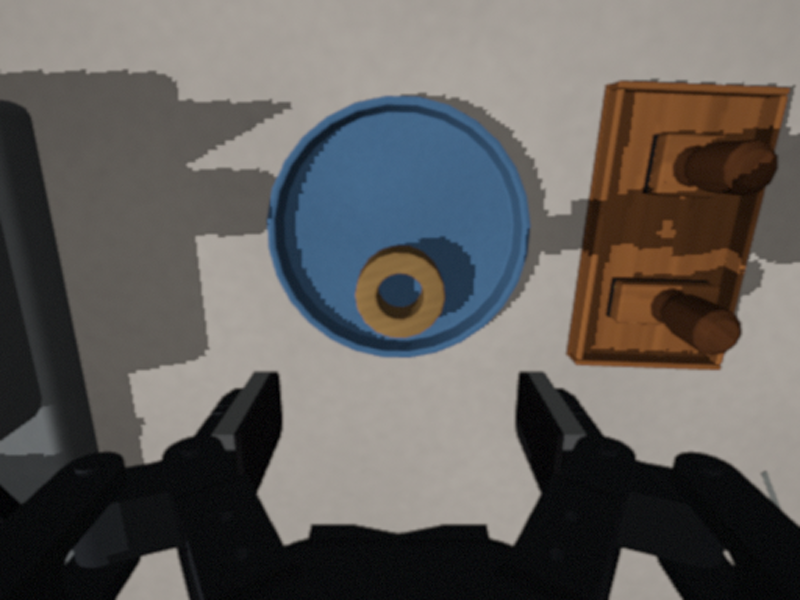

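Emit:
drive_tool(deltas=[[-0.1,-0.2,0,9.6,48.6,1,0.85],[-0.1,-0.2,0,9.6,48.6,1,0.85],[-0.1,-0.2,0,9.6,48.6,1,0.85],[-0.1,-0.2,0,9.6,48.6,1,0.85],[-0.1,-0.2,0,9.6,48.6,1,0.85],[-0.1,-0.2,0,9.6,48.6,1,0.85],[-0.1,-0.2,0,9.6,48.6,1,0.85],[-0.1,-0.2,0,9.6,48.6,1,0.85],[-0.1,-0.2,0,9.6,48.6,1,0.85],[-0.1,-0.2,0,9.6,48.6,1,0.85]])

```text
t: 19.25
eef_pos: [0.5691, -0.1161, 0.1427]
ee_rot: [1.0, -0.001, -0.003, 0.001]
force: [-0.7, 0.2, 0.7]
finger_gap: 0.0727
```

Run:
```python
from h import *
s=st();rel(.5705,-.1157,.038,0)
im=eyes.read_camera('wrist')
cv2.imwrite('pics/w12b.png',cv2.resize(im,(800,600),interpolation=2))
print(proj('wrist',(.5705,-.1157,.04),s)*1.5625)
```

```text
t 19.25 [ 0.5691 -0.1161  0.1427] th -0.06 tilt [-0.38 -0.07] F [-0.7  0.2  0.7] gap 0.0727 q [-19.  13.  90.  -0.  78.  71.]
turn [ 0.07  0.38 -0.06] shift [ 0.21 -0.05 10.47] rows 1.7
[397.09343014 302.30854345]
```

View pics/w12b.png

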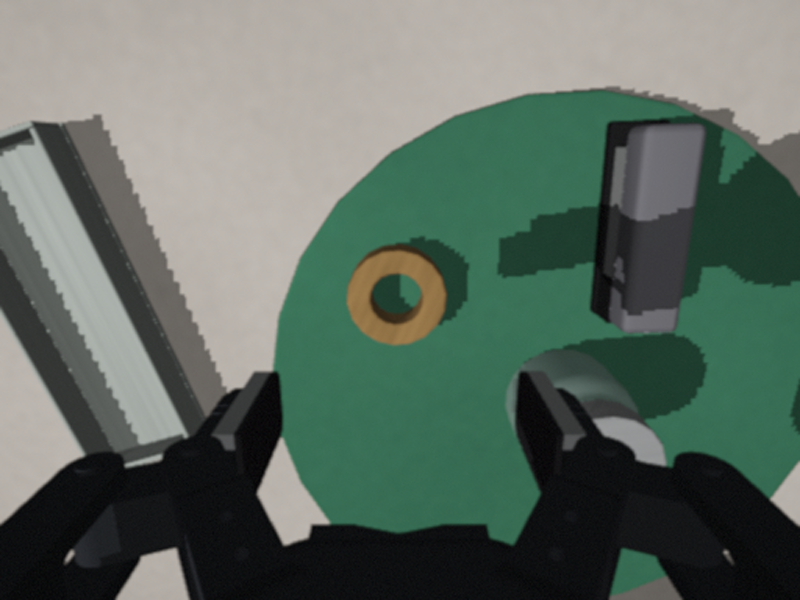

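Emit:
drive_tool(deltas=[[0,0.35,0,0.4,0,6,0.85],[0,0.35,0,0.4,0,10,0.85],[0,0.35,0,0.4,0,10.5,0.85],[0,0.35,0,0.4,0,10.5,0.85],[0,0.35,0,0.4,0,10.5,0.6],[0,0.35,0,0.4,0,10.5,0.45],[0,0.35,0,0.4,0,10.5,0.4],[0,0.35,0,0.4,0,10.5,0.4],[0,0.35,0,0.4,0,10.5,0.4]], force=25)

```text
t: 20.42
eef_pos: [0.574, -0.1167, 0.0409]
ee_rot: [1.0, -0.0, 0.002, 0.001]
force: [-1.2, 2.1, 9.3]
finger_gap: 0.0486
```

Run:
```python
from h import *
s=st();rel(.532,.3695,.14,0)
im=eyes.read_camera('wrist')
cv2.imwrite('pics/w13b.png',cv2.resize(im,(800,600),interpolation=2))
```

```text
t 20.43 [ 0.574  -0.1167  0.0409] th -0.03 tilt [ 0.23 -0.16] F [-1.2  2.1  9.3] gap 0.0486 q [-19.  18.  95.  -0.  66.  71.]
turn [ 0.16 -0.23 -0.03] shift [ -4.19 -48.59 -10.06] rows 8.0
```

View pics/w13b.png

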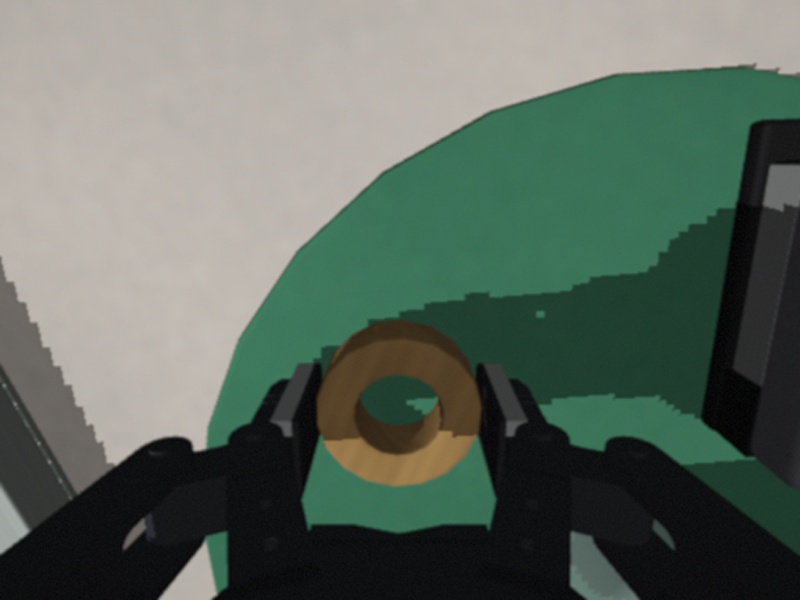

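Emit:
drive_tool(deltas=[[0,0,0,0,0,-5,0.4],[0,0,0,0,0,-10,0.4],[0.1,-0.2,0,-4.1,-48.6,-10,0.4],[0.1,-0.2,0,-4.1,-48.6,-10,0.4],[0.1,-0.2,0,-4.1,-48.6,-10,0.4],[0.1,-0.2,0,-4.1,-48.6,-10,0.4],[0.1,-0.2,0,-4.1,-48.6,-10,0.4],[0.1,-0.2,0,-4.1,-48.6,-10,0.4],[0.1,-0.2,0,-4.1,-48.6,-10,0.4],[0.1,-0.2,0,-4.1,-48.6,-10,0.4]])

```text
t: 21.72
eef_pos: [0.5317, 0.3722, 0.1391]
ee_rot: [1.0, 0.0, -0.0, -0.0]
force: [-0.3, -0.5, -0.5]
finger_gap: 0.0489
```

Emit:
drive_tool(deltas=[[0,0,0,0,0,0,0.4],[0,0,0,0,0,0,0.4]])

```text
t: 21.98
eef_pos: [0.5322, 0.3694, 0.1384]
ee_rot: [1.0, -0.0, -0.001, 0.0]
force: [0.2, -0.2, -0.8]
finger_gap: 0.0485
```

Run:
```python
from h import *
s=st();rel(.533,.3695,.023,0)
im=eyes.read_camera('wrist')
cv2.imwrite('pics/w14b.png',cv2.resize(im,(800,600),interpolation=2))
```

```text
t 21.98 [0.5322 0.3694 0.1384] th -0.01 tilt [-0.09 -0.02] F [ 0.2 -0.2 -0.8] gap 0.0485 q [ 28.  20.  81.   0.  79. 118.]
turn [ 0.02  0.09 -0.01] shift [ 9.000e-02 -1.000e-02  1.154e+01] rows 1.8
```

View pics/w14b.png

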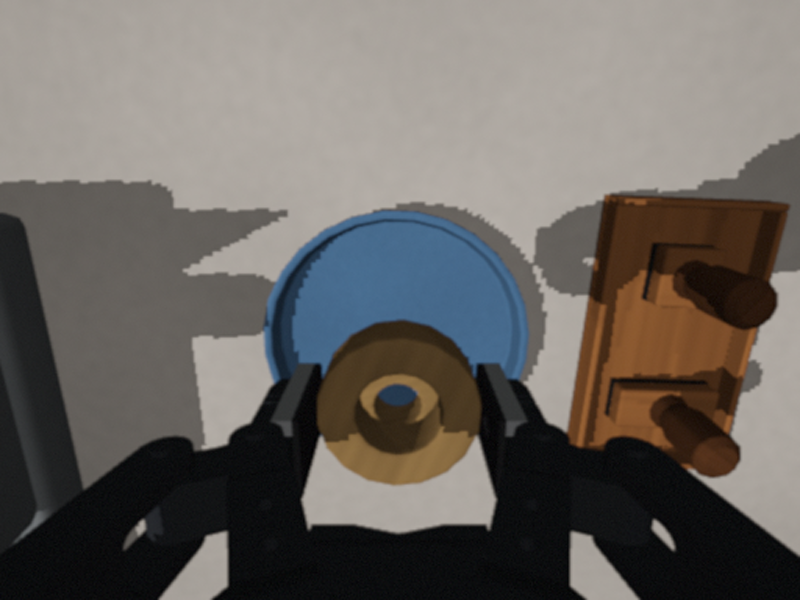

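Emit:
drive_tool(deltas=[[0,0.1,0,0.1,0,6,0.4],[0,0.1,0,0.1,0,10.5,0.4],[0,0.1,0,0.1,0,11.2,0.4],[0,0.1,0,0.1,0,11.4,0.4],[0,0.1,0,0.1,0,11.55,0.4],[0,0.1,0,0.1,0,11.65,0.4],[0,0.1,0,0.1,0,11.65,0.4]])

```text
t: 22.9
eef_pos: [0.5337, 0.3699, 0.023]
ee_rot: [1.0, -0.0, 0.001, -0.0]
force: [-1.8, -1.7, 8.6]
finger_gap: 0.0485
```

Emit:
drive_tool(deltas=[[0,0,0,0,0,0,0.68],[0,0,0,0,0,0,0.68],[0,0,0,0,0,0,0.68],[0,0,0,0,0,-4,0.68],[0,0,0,0,0,-9,0.68],[0,0,0,-2,0,-14,0.7],[0,0,0,-2,0,-14,0.7]])

```text
t: 23.78
eef_pos: [0.5134, 0.3706, 0.1658]
ee_rot: [1.0, 0.0, 0.003, -0.001]
force: [0.6, 0.6, -0.9]
finger_gap: 0.0599
```

Run:
```python
from h import *
q=np.array([1,0,0.,0]);p=dict(eef_pos=np.array([.5691,-.1161,.1427]),ee_rot=R.from_matrix([[1,0,0],[0,-1,0],[0,0,-1]]).as_quat())
c=np.array([ray('wrist',u/1.5625,v/1.5625,.062,p) for u,v in [(634,127),(704,127),(677,331),(612,331)]]);print(c.round(4),c.mean(0))
s=st();rel(.6055,-.2303,.16,1.5)
im=eyes.read_camera('wrist')
cv2.imwrite('pics/w15b.png',cv2.resize(im,(800,600),interpolation=2))
```

```text
[[ 0.6523 -0.2115  0.062 ]
 [ 0.6524 -0.2398  0.062 ]
 [ 0.5644 -0.2434  0.062 ]
 [ 0.5644 -0.2138  0.062 ]] [ 0.60837641 -0.22712185  0.062     ]
t 23.77 [0.5134 0.3706 0.1658] th 0.01 tilt [0.3  0.17] F [ 0.6  0.6 -0.9] gap 0.0599 q [ 29.  17.  81.   0.  81. 119.]
turn [-0.17 -0.3  -1.49] shift [ 9.19 60.09  0.45] rows 9.7
```

View pics/w15b.png

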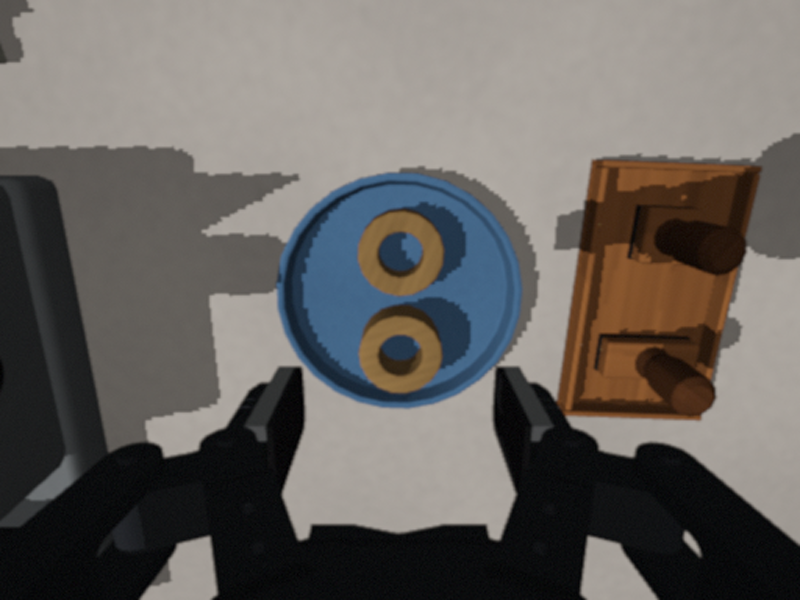

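Emit:
drive_tool(deltas=[[-0.2,-0.3,-2,9.3,59.9,0.5,0.7],[-0.2,-0.3,-2,9.3,59.9,0.5,0.7],[-0.2,-0.3,-2,9.3,59.9,0.5,0.7],[-0.2,-0.3,-2,9.3,59.9,0.5,0.7],[-0.2,-0.3,-2,9.3,59.9,0.5,0.7],[-0.2,-0.3,-2,9.3,59.9,0.5,0.7],[-0.2,-0.3,-2,9.3,59.9,0.5,0.7],[-0.2,-0.3,-2,9.3,59.9,0.5,0.7],[-0.2,-0.3,-2,9.3,59.9,0.5,0.7],[-0.2,-0.3,-2,9.3,59.9,0.5,0.7]])

```text
t: 25.08
eef_pos: [0.6053, -0.2322, 0.1546]
ee_rot: [1.0, 0.016, -0.004, 0.001]
force: [1.0, -0.5, 0.7]
finger_gap: 0.0598
```

Emit:
drive_tool(deltas=[[0,0,0,0,0.2,0,0.7],[0,0,0,0,0.2,0,0.7],[0,0,0,0,0.2,0,0.7]])

```text
t: 25.45
eef_pos: [0.6057, -0.2303, 0.1561]
ee_rot: [1.0, 0.018, -0.003, 0.002]
force: [-0.4, 1.2, -0.6]
finger_gap: 0.0597
```

Run:
```python
from h import *
s=st();rel(.6065,-.229,.06,2)
im=eyes.read_camera('wrist')
cv2.imwrite('pics/w16b.png',cv2.resize(im,(800,600),interpolation=2))
print(proj('wrist',(.6065,-.229,.062),s)*1.5625)
```

```text
t 25.45 [ 0.6057 -0.2303  0.1561] th 2.03 tilt [-0.35 -0.2 ] F [-0.4  1.2 -0.6] gap 0.0597 q [-27.  20.  79.  -0.  81.  61.]
turn [0.19 0.36 0.03] shift [ 0.14 -0.15  9.61] rows 1.5
[394.83297157 309.05626241]
```

View pics/w16b.png

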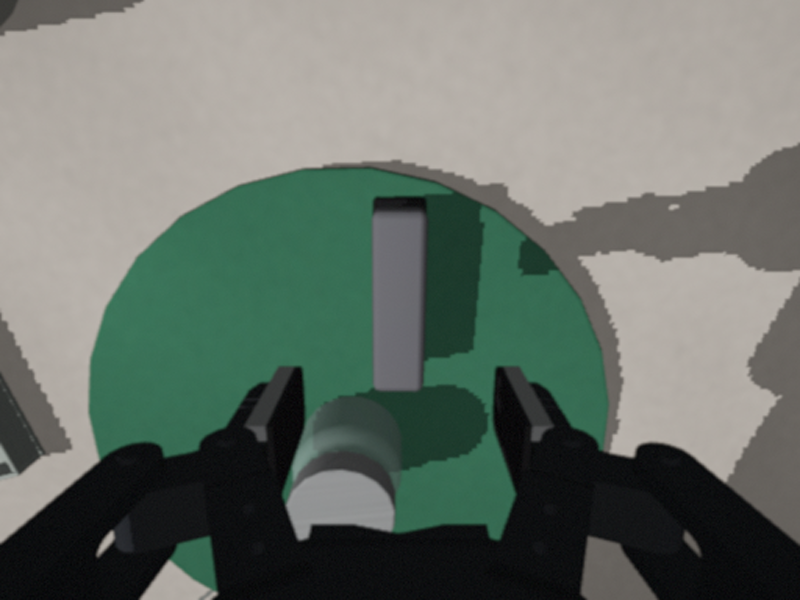

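Run:
```python
from h import *
s=st()
for v,z in ((390,.062),(210,.062),(198,.03)): print(ray('wrist',399/1.5625,v/1.5625,z,s).round(4))
```

```text
t 25.5 [ 0.6058 -0.2303  0.1563] th 2.04 tilt [-0.33 -0.21] F [0.5 0.1 0.3] gap 0.0602 q [-27.  20.  79.  -0.  81.  61.]
[ 0.5634 -0.2326  0.062 ]
[ 0.6537 -0.2293  0.062 ]
[ 0.656  -0.2293  0.03  ]
```

Emit:
drive_tool(deltas=[[0.2,0.35,0,0.3,0,5,0.7],[0.2,0.35,0,0.3,0,9,0.7],[0.2,0.35,0,0.3,0,9.6,0.7],[0.2,0.35,0,0.3,0,9.6,0.7],[0.2,0.35,0,0.3,0,9.6,0.4],[0.2,0.35,0,0.3,0,9.6,0.2],[0.2,0.35,0,0.3,0,9.6,0.15],[0.2,0.35,0,0.3,0,9.6,0.15],[0.2,0.35,0,0.3,0,9.6,0.15]], force=40)

```text
t: 26.62
eef_pos: [0.6088, -0.2318, 0.062]
ee_rot: [1.0, 0.017, 0.001, 0.001]
force: [-1.3, 1.6, 7.8]
finger_gap: 0.0252
```

Run:
```python
from h import *
s=st();rel(.5555,.060,.15,17.3)
im=eyes.read_camera('wrist')
cv2.imwrite('pics/w17b.png',cv2.resize(im,(800,600),interpolation=2))
im=eyes.read_camera('side')[210:330,150:330]
cv2.imwrite('pics/s17.png',cv2.resize(im,(780,520),interpolation=2))
```

```text
t 26.62 [ 0.6088 -0.2318  0.062 ] th 1.97 tilt [ 0.13 -0.06] F [-1.3  1.6  7.8] gap 0.0252 q [-28.  24.  85.   0.  71.  60.]
turn [  0.08  -0.12 -15.33] shift [ -4.3  -29.34  -8.84] rows 5.0
```

View pics/w17b.png

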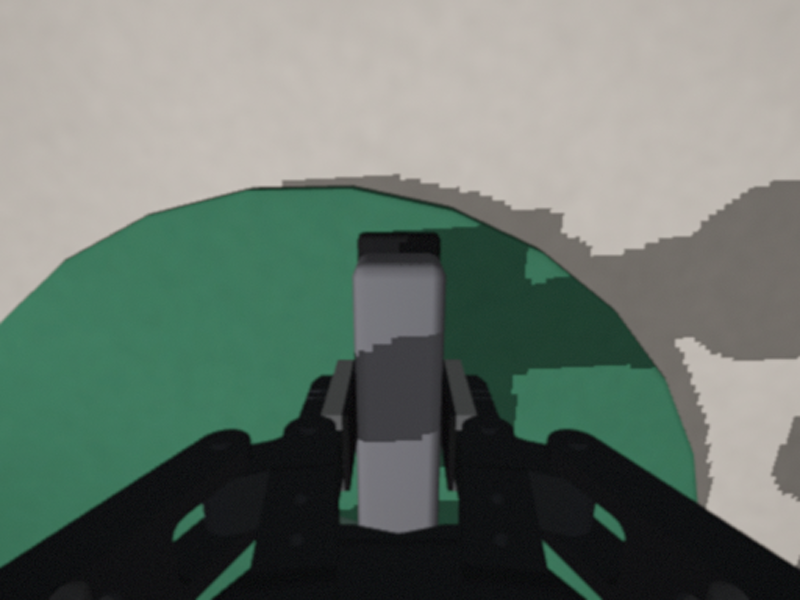

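View pics/s17.png

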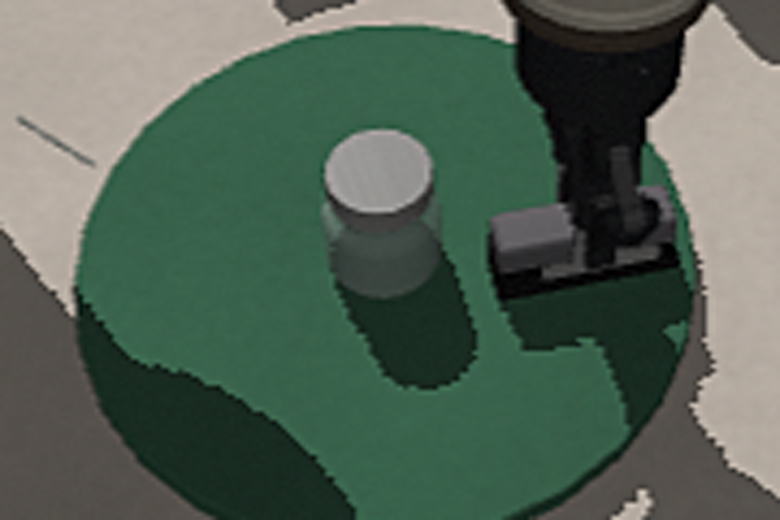

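Emit:
drive_tool(deltas=[[0,0,0,0,0,-5,0.15],[0,0,0,0,0,-9,0.15],[0.1,-0.1,-15.3,-4.3,-29.3,-9,0.15],[0.1,-0.1,-15.3,-4.3,-29.3,-9,0.15],[0.1,-0.1,-15.3,-4.3,-29.3,-9,0.15],[0.1,-0.1,-15.3,-4.3,-29.3,-9,0.15],[0.1,-0.1,-15.3,-4.3,-29.3,-9,0.15],[0.1,-0.1,-15.3,-4.3,-29.3,-9,0.15],[0.1,-0.1,-15.3,-4.3,-29.3,-9,0.15],[0.1,-0.1,-15.3,-4.3,-29.3,-9,0.15]])

```text
t: 27.98
eef_pos: [0.5554, 0.0587, 0.1505]
ee_rot: [0.989, 0.15, -0.001, -0.001]
force: [-0.1, -0.4, -1.0]
finger_gap: 0.0252
```

Run:
```python
from h import *
s=st();rel(.5555,.060,.15,17.3)
im=eyes.read_camera('wrist')
cv2.imwrite('pics/w18b.png',cv2.resize(im,(800,600),interpolation=2))
def box(x,y,th,s):
    t=np.radians(th);M=np.array([[np.cos(t),-np.sin(t)],[np.sin(t),np.cos(t)]])
    return [(proj('wrist',[*(M@[a,b]+[x,y]),.024],s)*1.5625).round() for a,b in((.095,.033),(.095,-.033),(-.095,-.033),(-.095,.033))]
print(box(.5555,.06,17.3,s))
im=eyes.read_camera('side')[150:270,170:310]
cv2.imwrite('pics/s18.png',cv2.resize(im,(700,600),interpolation=2))
```

```text
t 27.98 [0.5554 0.0587 0.1505] th 17.2 tilt [-0.08  0.06] F [-0.1 -0.4 -1. ] gap 0.0252 q [-2. 10. 93.  0. 78. 71.]
turn [-0.08  0.06 -0.1 ] shift [ 0.05 -0.12  0.05] rows 0.0
[array([328., 105.]), array([463., 105.]), array([451., 444.]), array([342., 444.])]
```

View pics/w18b.png

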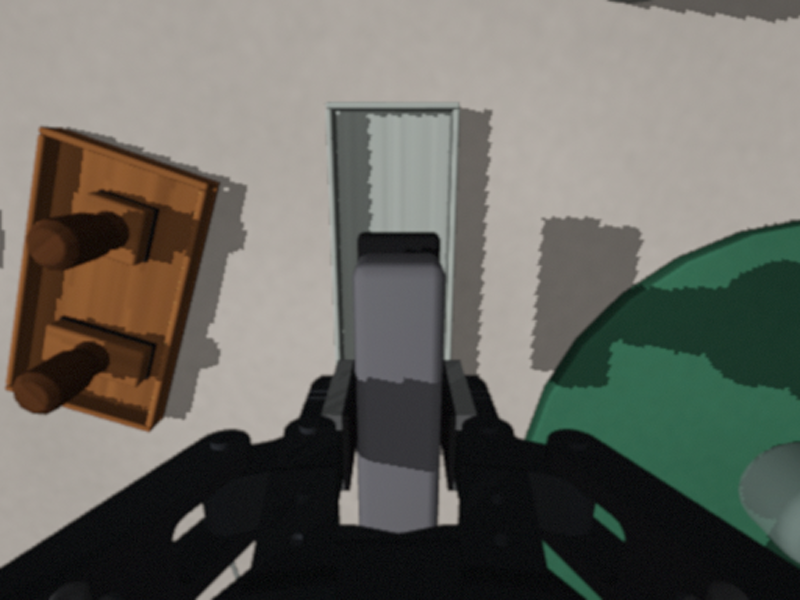

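View pics/s18.png

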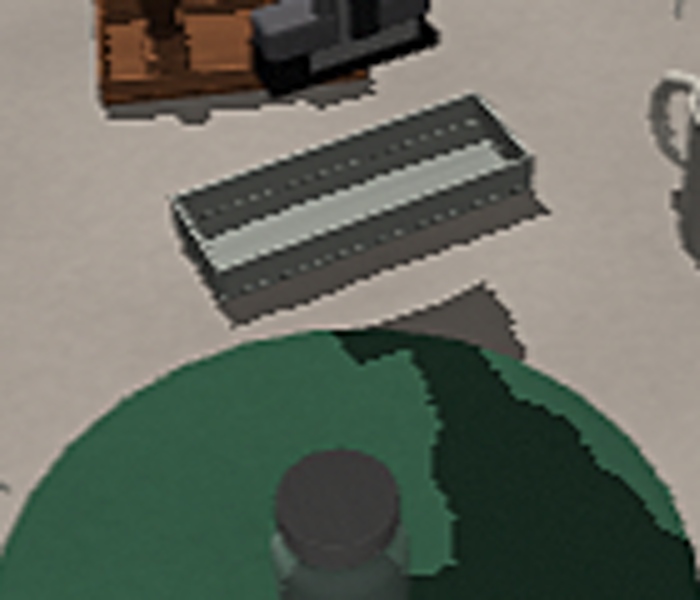

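Emit:
drive_tool(deltas=[[0,0,0,0,-0.25,4,0.15],[0,0,0,0,-0.25,8.5,0.15],[0,0,0,0,-0.25,10,0.15],[0,0,0,0,-0.25,10.5,0.15],[0,0,0,0,-0.25,10.65,0.15],[0,0,0,0,-0.25,10.75,0.15],[0,0,0,0,-0.25,10.75,0.15]])

```text
t: 28.95
eef_pos: [0.5546, 0.0623, 0.0436]
ee_rot: [0.989, 0.15, -0.0, -0.001]
force: [0.3, -0.3, -1.2]
finger_gap: 0.0253
```

Run:
```python
from h import *
s=st()
im=eyes.read_camera('side')[150:270,170:310]
cv2.imwrite('pics/s19.png',cv2.resize(im,(700,600),interpolation=2))
im=eyes.read_camera('wrist')
cv2.imwrite('pics/w19b.png',cv2.resize(im,(800,600),interpolation=2))
```

```text
t 28.95 [0.5546 0.0623 0.0436] th 17.27 tilt [-0.03  0.07] F [ 0.3 -0.3 -1.2] gap 0.0253 q [-2. 16. 99.  0. 65. 71.]
```

View pics/s19.png

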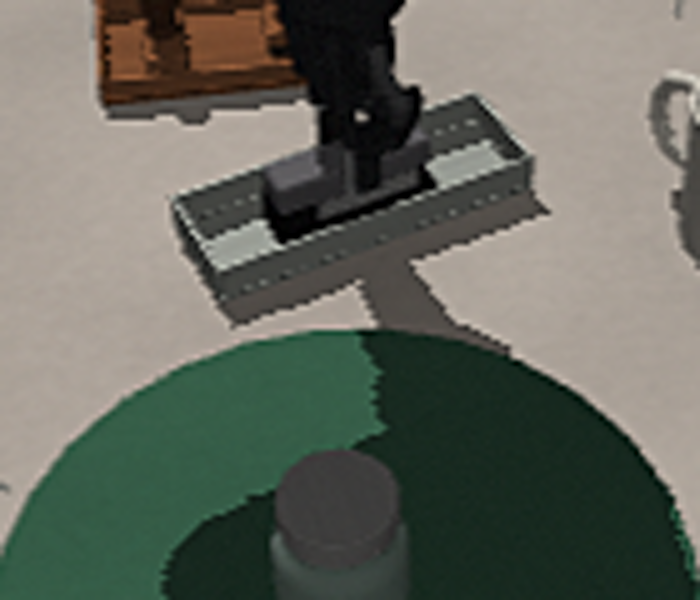

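View pics/w19b.png

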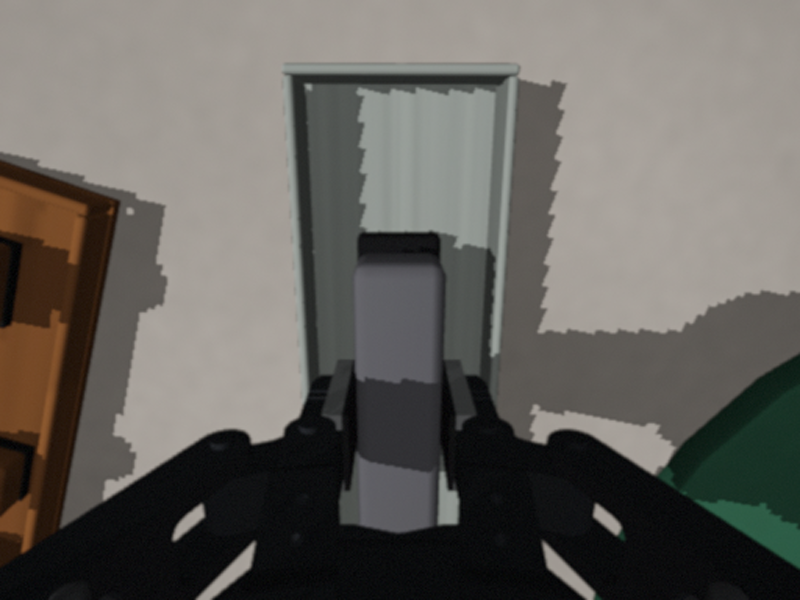

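Emit:
drive_tool(deltas=[[0,0,0,0,0,0.07,0.15],[0,0,0,0,0,0.15,0.15],[0,0,0,0,0,0.15,0.15]])

```text
t: 29.42
eef_pos: [0.5544, 0.0623, 0.043]
ee_rot: [0.989, 0.15, -0.0, -0.001]
force: [-11.3, -0.4, 23.8]
finger_gap: 0.025
```

Emit:
drive_tool(deltas=[[0,0,0,0,0,0,0.4],[0,0,0,0,0,0,0.45],[0,0,0,0,0,0,0.45],[0,0,0,0,0,-3,0.45],[0,0,0,0,0,-8,0.5],[0,0,0,0,0,-13,0.5],[0,0,0,-9,0,-18,0.5],[0,0,0,-9,0,-18,0.5],[0,0,0,-9,0,-18,0.5],[0,0,0,-9,0,-18,0.5]])

```text
t: 30.68
eef_pos: [0.4689, 0.0353, 0.2212]
ee_rot: [0.989, 0.15, -0.001, -0.001]
force: [-0.1, 0.7, -0.6]
finger_gap: 0.0426
```

Run:
```python
from h import *
s=st()
im=eyes.read_camera('side')[70:340,150:350]
cv2.imwrite('pics/s20.png',cv2.resize(im,(444,600),interpolation=2))
im=eyes.read_camera('wrist')
cv2.imwrite('pics/w20b.png',cv2.resize(im,(800,600),interpolation=2))
```

```text
t 30.68 [0.4689 0.0353 0.2212] th 17.26 tilt [-0.09  0.07] F [-0.1  0.7 -0.6] gap 0.0426 q [-5. -3. 98.  0. 85. 68.]
```

View pics/s20.png

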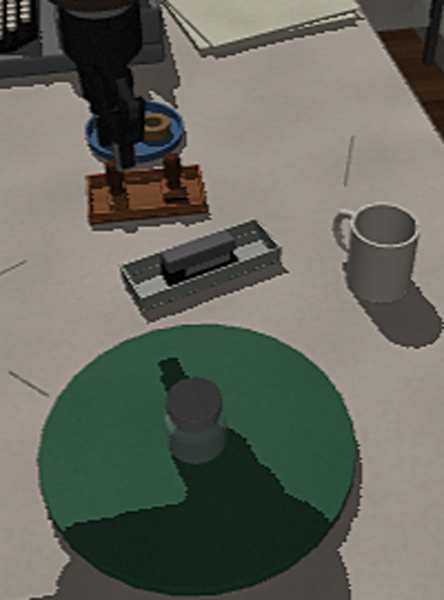

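View pics/w20b.png

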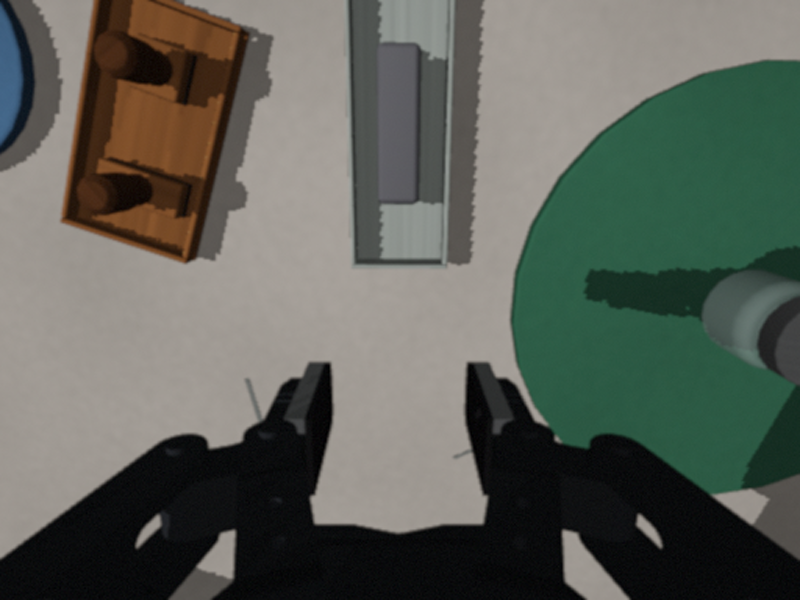

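Run:
```python
from h import *
a=cv2.imread('pics/side0.png',0);b=cv2.cvtColor(eyes.read_camera('side'),6)
for n,(x0,y0,x1,y1) in dict(jar=(222,238,256,282),mug=(298,158,342,208)).items():
    r=cv2.matchTemplate(b[y0-8:y1+8,x0-8:x1+8],a[y0:y1,x0:x1],cv2.TM_CCOEFF_NORMED);m=cv2.minMaxLoc(r);print(n,m[1],np.array(m[3])-8)
print(manip.finish_job())
```

```text
jar 0.4602411985397339 [8 8]
mug 0.9997166991233826 [0 0]
the job is handed in; nothing more can be done
None
```

All five things are sorted and the job was handed in at about 31 s of the 125 s allowed. The order was stamps, then tape rolls, then the stapler.

- **Stamps and rolls:** after each release, the wrist picture showed the stamp or roll where it belongs. Both stamps stand upright on the tray floor, and both rolls lie flat side by side on the dish floor.
- **Stapler:** it stands on its base, centred across the pencil box. The side and wrist pictures both showed this, with the gripper clear of everything.
- **Forces:** the highest force I read was about 26 N, when setting the stapler down.
- **Mug:** an automatic comparison with the first side picture gave zero shift and a match of 0.9997.
- **Jar:** the same comparison failed, with a match of only 0.46 at the edge of its search window. The arm's shadow was over the jar by then, so it shows nothing either way. By eye, the jar stands upright in the same place in the side picture to within about 3 pixels. My planned paths kept clear of it, and I felt no unexpected contact.

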